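# Load the condiment stand, raise its leg to the mark and lock the cam lever

## Robot

A 6-joint arm with a two-finger parallel gripper is mounted at the origin on the work surface. World frame = base frame: x ahead of the robot, y to its left, z up, the work surface at z = 0. Lengths are in m, angles in rad, forces in N, time in s.
With the tool pointing down it reaches from about 0.325 to 0.775 m from the base axis. Payload 9.3 kg.
Tool frame: the origin (TCP) lies on the mounting face of the last link; the fingertips stand 173 mm ahead of it and the grasp point (between the pads) lies 155 mm ahead of it; z points along the fingers, y is the direction in which the jaws open and shut (so a half turn about z gives the same grasp; the last joint's range is limited). The gripper opens to 85 mm and grips with 20 to 120 N. Pads are 22 mm wide; open, the fingers measure 114 mm over their backs; the gripper's body (76 mm by 85 mm) begins 54 mm behind the grasp point. The pads swing forward as they close: fully open they stand 13 mm farther back than shut.
Start: joints at [-1.339, 0.259, 0.021, 1.334, 0, 1.418], TCP at [0.206, -0.51, 0.405] pointing down, gripper open.
Joint ranges: [-3.04, 3.04], [-0.91, 1.82], [-1.04, 1.36], [-1.92, 1.95], [-1.52, 1.45], [-3.14, 3.14]. Speed limits (rad/s): [2.22, 2.22, 2.79, 3.14, 3.14, 3.14].

## Interface

Orientations are given as a rotation vector (axis times angle).
In Python, from workcell import * gives the robot as it stands.
- The arm moves only by the tool send_rows, never from a script. Its argument "increments" is a list of rows, each a list of 3 entries, a list of its own where there are three numbers: the opening, from 0 (shut) to 1 (fully open), then the shift along the tool's x, y, z in mm, then the turn, a rotation vector about the tool's x, y, z in rad. In form: [[grip, [tx, ty, tz], [wx, wy, wz]], ...]. A call has 1 to 20 rows; each row shifts and turns the commanded pose from where the row before left it, along the tool's axes as they then stand; what a row does not reach is not made up. A row lasts 1/10 s, in which the tool goes at most 50 mm and 8.59 degrees, less where a joint would pass 70% of its speed; a pose out of reach is approached as far as the arm can. A call is refused whole if a number of a shift passes 50 or a number of a turn 0.15, either way. A call with a gripper value outside its range is refused whole. The fingers move at their own pace and stop on an object; "grip_force" is the grip in N (left out, the last holds). Time passes only in rows, so rows that do not move let the fingers close. It gives the time, the measured TCP pose, the force and the opening at its end, in the units of the state.
- observe(): the state, without advancing time (a new reading comes with each control period).
- snapshot(name): name is "side" or "top"; returns a dict with "pixels" (400x640x3 uint8, red, green, blue), "range_z" (400x640 float32, m along the optical axis (not along the pixel's ray), 0 where there is no reading), "vfov" (degrees; the focal length in pixels is half the picture's height over the tangent of half this angle, whatever the lens; pixels are square), "cx", "cy" (the principal point, pixels), "R" (3x3) and "t" (3): a world point X has camera coordinates R X + t. Camera axes: x right, y down, z forward; pixel columns grow to the right and rows downward; lengths in m; the calibration is good to about 2 mm. A picture is of the moment at which its call begins.
- sign_off(): hands the job in, once; it reports no verdict.
The state is a dict: "time_s": time; "joint_positions": joint angles; "joint_velocities": joint speeds; "tau": joint torques, N m; "tool_pos": TCP position; "tool_rot": TCP orientation; "contact_force": force on the tool from outside, world axes, zero at the start; "moment": the same for the moment, N m; "opening": finger opening in m.
Only numpy, scipy, OpenCV 4.12 (cv2) and the standard library are available. Lean on these libraries where they do the work, as an engineer would, in place of code of your own. Each camera call takes 0.05 s, during which the arm holds its last target. There are 200 camera calls.

## Task

Drop the white salt shaker and the black pepper shaker, one at a time and upright, into the two empty pockets of the condiment stand's tray. Then take the stand's sliding leg by the orange handle of its open cam lever, raise it until the top rim of the clamp collar is level with the red band on the pole, and, holding it steady at that height, swing the lever fully closed. Finish still gripping the orange handle, lever closed and leg at the mark; leave the red paprika shaker in its pocket and everything else on the table undisturbed.

Things in the scene. Friction and masses are not known exactly. Their poses are not given: they have to be found in the camera images.
- salt_mid (a point): Centre (on the axis, 40 mm above its foot) of the salt shaker: upright white cylinder 42 mm across, 80 mm tall with a steel domed cap (the cap narrows only in the top 8 mm), 110 g, loose on the table.
- pepper_mid (a point): Centre (on the axis, 40 mm above its foot) of the pepper shaker: the same shape and weight, black with a steel cap, loose on the table.
- paprika_mid (a point): Centre of the paprika shaker: the same shape, red with a steel cap; it already stands in the middle pocket and stays there, riding along with the tray.
- stand: Condiment stand, fixed to the table at a random place and yaw. Origin at the table top on the pole's axis, z up. Round dark base 210 mm across and 14 mm high; steel pole 20 mm across, top at 275 mm. In the stand's frame the tray lies on the -y side, and the clamp ears and the closed lever point to -x.
- pocket_near (a point): Where the centre of a shaker is when it stands fully home in the tray pocket at the stand's -x end (empty at the start). Pockets: round bores 46 mm across, in a row along the stand's x axis at 62 mm spacing, 135 mm to the stand's -y side of the pole. The tray floor, on which the shakers stand, is 40 mm below this point; the bored top plate is 6 mm thick and its upper face is 20 mm above that floor (20 mm below this point). Tray 204 x 74 mm; it moves up with the leg.
- pocket_mid (a point): The same point of the middle pocket, taken by the paprika shaker.
- pocket_far (a point): The same point of the pocket at the stand's +x end (empty at the start).
- leg (a joint): Height in m of the sliding leg (sleeve, clamp collar and tray in one, with the lever) above its lower stop: 0 at the start, up to 0.13. It slides on the pole; about 0.43 kg empty, 0.76 kg with three shakers, and it sinks back if let go while the lever is open.
- collar_top (a point): Centre of the upper rim of the dark clamp collar (40 mm across, 35 mm high) round the pole; moves with the leg, 130 mm above the table at the start.
- mark (a point): Centre of the red band painted round the pole, 10 mm high; its height varies from start to start (200 to 240 mm above the table), always above the collar. It stays put.
- cam_lever (a joint): Angle in rad of the cam lever: 0 fully closed (lever flat along the clamp ears, pointing to the stand's -x), grows as it opens by turning clockwise seen from above, towards the stand's +y; limit 1.5. It starts open at 0.95 to 1.3 and stays where it is put (about 0.5 N at the handle); in the last 0.3 rad the cam bites on the pole and locks the leg, with somewhat more resistance (a few N), then passes just over centre and stays shut.
- cam_pin (a point): Centre of the lever's upright pivot pin, at lever height, 28 mm to +y and 40 mm to -x of the pole axis in the stand's frame; moves up with the leg, keeps its place over the table otherwise.
- cam_handle: Orange handle of the lever: 58 mm along the lever, 12 mm thick, 26 mm high; origin at its centre, 80 mm from the pin (112 mm above the table at the start). Its own -x axis points outward along the lever, z up; free space on both sides and beneath, so it can be pinched across its thickness from above.
- dip_bowl: Blue ceramic dipping bowl on the top tier of the steel rack; bystander.
- glass_jar: Closed glass jar on the middle tier of the rack; bystander.
- scraper: Orange plastic scraper on the lowest tier of the rack; bystander.
- oil_bottle: Green glass oil bottle, 54 mm across, 150 mm tall, at the near left; bystander.
- tumbler: Glass tumbler, 72 mm across, 85 mm tall, at the far left; bystander.
- rack: Three-tier stainless rack, 340 mm long (towards the far side) and 200 mm deep, 275 mm tall, fixed at the left side; origin under its centre. Never needs to be touched.
Not all that is in view belongs to the job. Leave any brown look-alike of the part that bears pepper_mid alone.

How it is judged:
On the way, in this order (a step that is already met when the one before it is completed fails the run):
1. both shakers stand home in the two empty pockets, the lever still open ((distance between salt_mid and pocket_near below 0.007 m or distance between salt_mid and pocket_far below 0.007 m) and (distance between pepper_mid and pocket_near below 0.007 m or distance between pepper_mid and pocket_far below 0.007 m) and value of joint cam_lever above 0.6 rad), for 0.2 s.
2. the leg is raised to the mark and held there by the lever, still open (z of collar_top in the frame of mark between -0.007 and 0.007 m and value of joint cam_lever above 0.5 rad and contact force between the fingers and cam_handle above 2 N), for 0.2 s.
3. the lever is closed with the leg at the mark (z of collar_top in the frame of mark between -0.007 and 0.007 m and value of joint cam_lever below 0.12 rad), for 0.2 s.
At the end, for the whole second after the job is handed in: Salt and pepper stand home in the two outer pockets and paprika in the middle one (each centre within 7 mm), the collar's top rim is within 7 mm of the middle of the red band, the lever is closed (less than 0.12 rad open), and the fingers still grip the lever's handle (over 2 N) (all of step 3 and contact force between the fingers and cam_handle above 2 N and (distance between salt_mid and pocket_near below 0.007 m or distance between salt_mid and pocket_far below 0.007 m) and (distance between pepper_mid and pocket_near below 0.007 m or distance between pepper_mid and pocket_far below 0.007 m) and distance between paprika_mid and pocket_mid below 0.007 m); the arm keeps its last pose, push and grip.
It fails at once if the lever is swung more than half-way closed while the leg is away from the mark (value of joint cam_lever below 0.45 rad and (z of collar_top in the frame of mark above 0.012 m or z of collar_top in the frame of mark below -0.012 m)).
It fails at once if a shaker is tipped over (angle between any of salt_mid, pepper_mid, paprika_mid's own z axis and vertical above 0.6 rad).
It fails at once if a bystander is disturbed (distance of any of dip_bowl, glass_jar, scraper, oil_bottle, tumbler from where it was at the start of the episode above 0.02 m).
It also fails if it takes over 72 s, if anything falls off the work surface, if the arm or the gripper's body presses on something with over 40 N, if the wrist force passes 120 N, or if a joint passes its speed limit or range.

## Working session

There is one attempt and no reset: what is moved stays moved. The work goes in short steps, Python scripts to look and compute and a tool call to move; the robot and the scene stay as the last step left them, time stands still between calls to the robot, and variables do not carry over. Pictures are saved under pics/ and viewed, on a budget of 10 in all, crops included, one or two more only if the job needs it, and the job is handed in when it is done.

Besides the shell and the picture viewer there is one more tool, called after "Request:" in YAML: its name, and indented under it one key for each argument. send_rows: Moves the arm, as the interface text tells. Its arguments: {"type":"object","properties":{"increments":{"type":"array","items":{"type":"array"}},"grip_force":{"type":"number"}},"required":["increments"]}

```bash
ls; mkdir -p pics; python3 - <<'E'
from workcell import *
import cv2,numpy as np
for n in("side","top"):
    s=snapshot(n); cv2.imwrite(f"pics/{n}0.png",s["pixels"][:,:,::-1]); np.savez(f"{n}0.npz",**s)
    print(n,s["vfov"],s["cx"],s["cy"],s["R"].round(3).tolist(),s["t"].round(3).tolist())
print(observe())
E
```

```text
pics
side 47.528698079679025 312.81094957082274 194.97467469839955 [[0.976, -0.219, -0.018], [-0.14, -0.555, -0.82], [0.17, 0.802, -0.572]] [-0.524, 0.259, 1.399]
top 53.14198339581176 323.34440767097635 191.7417108790374 [[-0.014, -1.0, -0.023], [-0.99, 0.017, -0.142], [0.143, 0.021, -0.99]] [0.086, 0.557, 1.378]
{'time_s': 0.1, 'joint_positions': array([-1.33859238e+00,  2.59150287e-01,  2.08397591e-02,  1.33368769e+00,
        1.78845073e-05,  1.41820660e+00]), 'joint_velocities': array([-0.00018619, -0.00086153,  0.00234758, -0.00141682, -0.0006152 ,
       -0.00072873]), 'tau': array([ 5.18876128e-03, -5.56694770e+01,  3.45070374e+01,  1.16569930e-02,
       -1.47763581e-04, -1.23569268e-05]), 'tool_pos': array([ 0.20644647, -0.50974335,  0.4041195 ]), 'tool_rot': array([-3.08244687e+00, -6.00480601e-01,  4.70441854e-05]), 'contact_force': array([ 0.06712584, -0.8342714 ,  0.63263817]), 'moment': array([-0.03977235,  0.03146699,  0.00466569]), 'opening': 0.08561790744697764}
```

View pics/top0.png

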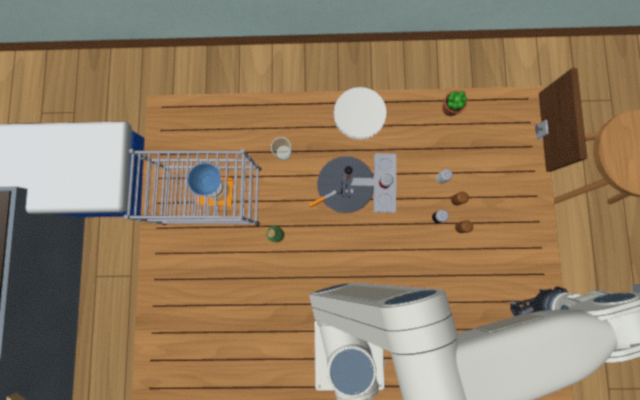

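View pics/side0.png

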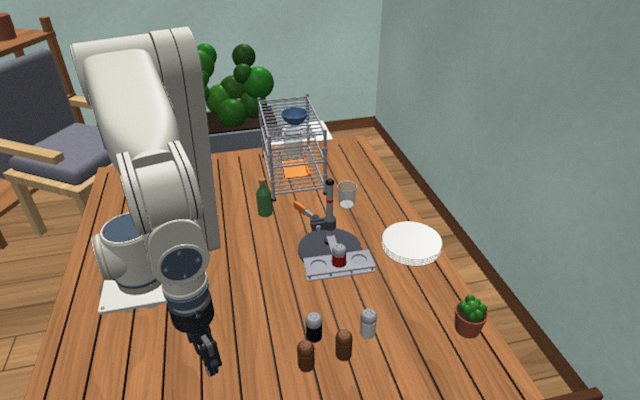

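The top view has the stand's tray on the right with salt at about (445,176) and pepper at about (441,216). The brown look-alikes are at (460,198) and (465,226), and the orange handle is at about (322,199). The side view agrees, and the red band is visible near (330,198).

```bash
cat > h.py <<'E'
import numpy as np,cv2
from workcell import *
def load(n): return dict(np.load(n))
def f(s): return 200/np.tan(np.radians(float(s["vfov"]))/2)
def ray(s,u,v):
    d=s["R"].T@np.array([(u-s["cx"])/f(s),(v-s["cy"])/f(s),1.]); c=-s["R"].T@s["t"]; return c,d
def onz(s,u,v,z): c,d=ray(s,u,v); return c+d*(z-c[2])/d[2]
def cloud(s):
    v,u=np.mgrid[:400,:640]; z=s["range_z"]; P=np.stack([(u-s["cx"])/f(s)*z,(v-s["cy"])/f(s)*z,z],-1)
    return (P-s["t"])@s["R"]
def proj(s,X): q=s["R"]@np.array(X)+s["t"]; return q[:2]/q[2]*f(s)+[s["cx"],s["cy"]]
E
python3 - <<'E'
from h import *
for n in("top","side"):
    s=load(n+"0.npz"); P=cloud(s); im=s["pixels"]; hsv=cv2.cvtColor(im,cv2.COLOR_RGB2HSV)
    H,S,V=cv2.split(hsv); z=P[...,2]; ok=s["range_z"]>0
    reg=ok&(abs(P[...,0]-.6)<.25)&(P[...,1]<.25)&(P[...,1]>-.5)
    def comps(m,t,mn=8):
        k,l,st,c=cv2.connectedComponentsWithStats(m.astype(np.uint8))
        for i in range(1,k):
            if st[i,4]>=mn: q=P[l==i]; print(n,t,c[i].round(1),st[i].tolist(),q.min(0).round(3),np.median(q,0).round(3),q.max(0).round(3))
    comps(reg&(H>5)&(H<18)&(S>200)&(V>180)&(z>.08)&(z<.15),"orange")
    comps(reg&((H<6)|(H>174))&(S>150)&(z>.04),"red",4)
    comps(reg&(z>.055)&(z<.1)&(P[...,1]<-.2),"caps")
    comps(reg&(z>.005)&(z<.022)&(P[...,1]>-.15),"base",200)
    comps(reg&(z>.262)&(z<.29),"poletop",3)
    comps(reg&(S<60)&(z>.03)&(z<.075)&(P[...,1]<0)&(P[...,1]>-.2),"tray",100)
    o=(slice(130,250),slice(290,480)) if n=="top" else (slice(170,380),slice(250,410))
    c=cv2.resize(im[o],None,fx=4 if n=="top" else 2.8,fy=4 if n=="top" else 2.8,interpolation=cv2.INTER_CUBIC); cv2.imwrite(f"pics/{n}_c.png",c[:,:,::-1])
E
```

```text
top orange [316.2 201.3] [310, 198, 13, 8, 34] [0.502 0.08  0.122] [0.515 0.1   0.127] [0.526 0.12  0.134]
top caps [455.8 108.7] [447, 105, 19, 8, 105] [ 0.831 -0.43   0.056] [ 0.843 -0.396  0.07 ] [ 0.85  -0.369  0.1  ]
top caps [445.9 174.6] [439, 169, 14, 13, 130] [ 0.587 -0.37   0.055] [ 0.607 -0.347  0.078] [ 0.626 -0.329  0.09 ]
top caps [461.5 197.3] [455, 192, 14, 12, 131] [ 0.507 -0.419  0.055] [ 0.526 -0.395  0.079] [ 0.546 -0.38   0.087]
top caps [441.9 215.3] [436, 210, 13, 12, 130] [ 0.446 -0.349  0.056] [ 0.466 -0.326  0.078] [ 0.484 -0.309  0.088]
top caps [466.2 226. ] [460, 220, 14, 13, 138] [ 0.408 -0.43   0.055] [ 0.428 -0.405  0.077] [ 0.448 -0.388  0.086]
top base [340.2 172.9] [316, 155, 58, 42, 1153] [ 0.547 -0.104  0.005] [0.633 0.027 0.014] [0.699 0.104 0.022]
top base [350.6 199.2] [323, 185, 51, 28, 837] [ 0.488 -0.102  0.005] [ 0.532 -0.025  0.014] [0.586 0.079 0.022]
top poletop [348.1 169.5] [344, 166, 9, 8, 58] [ 0.58  -0.015  0.263] [ 0.591 -0.003  0.273] [0.603 0.009 0.28 ]
top tray [362.9 123.5] [344, 112, 42, 26, 850] [ 0.757 -0.152  0.03 ] [ 0.809
[... 840 characters left out ...]
.383  0.086]
side caps [305.  348.9] [297, 340, 17, 20, 272] [ 0.406 -0.432  0.055] [ 0.425 -0.42   0.077] [ 0.447 -0.396  0.086]
side base [312.9 244.5] [298, 229, 33, 32, 679] [ 0.486 -0.045  0.005] [0.542 0.013 0.014] [0.594 0.095 0.022]
side base [346.8 239.6] [334, 228, 28, 24, 396] [ 0.619 -0.045  0.005] [0.655 0.012 0.014] [0.696 0.086 0.021]
side poletop [329.3 181.3] [325, 178, 9, 7, 49] [ 0.577 -0.017  0.263] [ 0.589 -0.01   0.271] [0.602 0.003 0.279]
side tray [400.4 244.9] [382, 228, 42, 34, 822] [ 0.753 -0.16   0.03 ] [ 0.808 -0.076  0.037] [ 0.85  -0.     0.046]
side tray [337.2 263. ] [303, 233, 72, 48, 1537] [ 0.481 -0.185  0.035] [ 0.579 -0.144  0.068] [ 0.687 -0.002  0.075]
```

View pics/top_c.png

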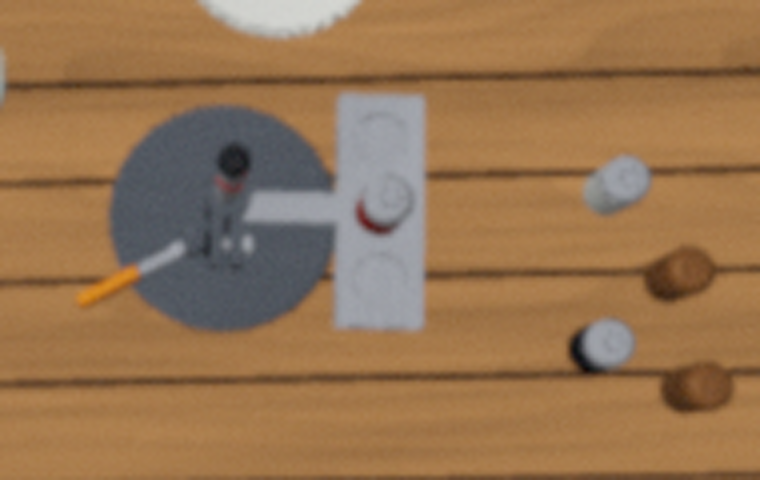

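View pics/side_c.png

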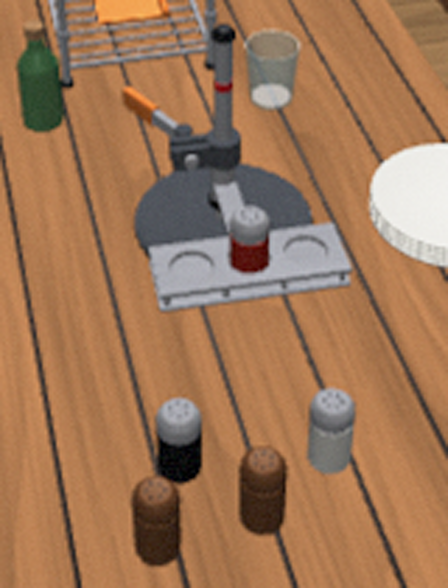

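The crops show the lever handle running from about (80,300) to (140,270) in the top crop. Both outer pockets are empty, and the red band sits just over half-way up the pole. Next I'll refine the geometry.

```bash
python3 - <<'E'
from h import *
from scipy.optimize import least_squares
C={}
for n in("top","side"):
    s=load(n+"0.npz"); P=cloud(s); z=P[...,2]; ok=s["range_z"]>0; C[n]=(s,P)
    m=ok&(abs(z-.07)<.006)&(P[...,1]<-.09)&(P[...,1]>-.19)&(abs(P[...,0]-.585)<.13)
    m=cv2.morphologyEx(m.astype(np.uint8),cv2.MORPH_CLOSE,np.ones((5,5)))
    ct=max(cv2.findContours(m,0,2)[0],key=cv2.contourArea)
    pts=np.array([onz(s,*p,.07)[:2] for p in ct[:,0].astype(float)],np.float32)
    print(n,"tray z",np.median(z[(m>0)&(abs(z-.07)<.006)]).round(4),"rect",cv2.minAreaRect(pts*1000))
    # base edge ellipse at z=.014
    hsv=cv2.cvtColor(s["pixels"],cv2.COLOR_RGB2HSV)
    b=(ok&(abs(z-.014)<.006)&(hsv[...,1]<90)&(np.hypot(P[...,0]-.59,P[...,1])<.12)).astype(np.uint8)
    b=cv2.morphologyEx(b,cv2.MORPH_CLOSE,np.ones((3,3)))
    q=np.concatenate([c[:,0] for c in cv2.findContours(b,0,1)[0]]).astype(float)
    h=np.array([onz(s,*p,.014)[:2] for p in q]); c=np.array([.59,0])
    r=least_squares(lambda c:np.hypot(*(h-c).T)-.104,c,loss="cauchy",f_scale=.002); print(n,"base",r.x.round(4))
    # handle axis (orange)
    o=ok&(hsv[...,0]>5)&(hsv[...,0]<20)&(hsv[...,1]>190)&(z>.09)&(z<.14)&(abs(P[...,1]-.1)<.06)&(abs(P[...,0]-.52)<.06)
    v,u=np.nonzero(o); h=np.array([onz(s,a,b,.12)[:2] for a,b in zip(u,v)]); print(n,"handle",len(h),h.mean(0).round(4),cv2.fitLine(h.astype(np.float32),2,0,.001,.001).ravel().round(3), cv2.minAreaRect((h*1000).astype(np.float32)))
    # mark rows along pole
    k=((hsv[...,0]<8)|(hsv[...,0]>172))&(hsv[...,1]>90)&(z>.16)&(np.hypot(P[...,0]-.59,P[...,1])<.03)
    v,u=np.nonzero(k); print(n,"mark px",list(zip(u,v,P[k][:,2].round(3))) if len(u)<70 else len(u))
for nm,c in dict(salt=(.606,-.35),pepper=(.465,-.332),pap=(.585,-.14),oil=(.42,.24)).items():
    for n in C:
        s,P=C[n]; zr=(.022,.068) if nm!="pap" else (.078,.118)
        m=(s["range_z"]>0)&(P[...,2]>zr[0])&(P[...,2]<zr[1])&(np.hypot(P[...,0]-c[0],P[...,1]-c[1])<.036)
        q=P[m]; r=least_squares(lambda c:np.hypot(*(q[:,:2]-c).T)-(.027 if nm=="oil" else .021),c,loss="cauchy",f_scale=.002)
        m=(s["range_z"]>0)&(P[...,2]>zr[1]+.007)&(P[...,2]<zr[1]+.02)&(np.hypot(P[...,0]-c[0],P[...,1]-c[1])<.036)
        print(nm,n,len(q),r.x.round(4),np.abs(r.fun).mean().round(4),"cap",P[m].mean(0).round(4) if m.any() else None)
E
```

```text
top tray z 0.0697 rect ((586.112060546875, -131.43382263183594), (83.1530532836914, 204.4187469482422), 87.7356185913086)
top base [ 0.5907 -0.0032]
top handle 50 [0.5147 0.0998] [ 0.454 -0.891  0.515  0.1  ] ((515.091796875, 99.54232025146484), (12.031126976013184, 50.737483978271484), 25.80962562561035)
top mark px [(np.int64(346), np.int64(176), np.float64(0.205)), (np.int64(347), np.int64(177), np.float64(0.203)), (np.int64(348), np.int64(177), np.float64(0.202))]
side tray z 0.0699 rect ((583.9314575195312, -135.25747680664062), (91.30570220947266, 204.72410583496094), 87.88545227050781)
side base [ 0.5888 -0.0162]
side handle 44 [0.5132 0.0849] [ 0.309 -0.951  0.513  0.085] ((513.8362426757812, 85.78738403320312), (22.533742904663086, 59.672550201416016), 29.51746940612793)
side mark px [(np.int64(327), np.int64(199), np.float64(0.209)), (np.int64(332), np.int64(199), np.float64(0.205)), (np.int64(327), np.int64(200), np.float64(0.205)), (np.int64(328), np.int64(200), np.float64(0.204)), (np.int64(329), np.int64(200), np.float64(0.204)), (np.int64(330), np.int64(200), np.float6
[... 551 characters left out ...]
oat64(0.197)), (np.int64(330), np.int64(202), np.float64(0.201)), (np.int64(331), np.int64(202), np.float64(0.198)), (np.int64(332), np.int64(202), np.float64(0.194))]
salt top 46 [ 0.6084 -0.3517] 0.0006 cap [ 0.6078 -0.3499  0.0799]
salt side 184 [ 0.6065 -0.3514] 0.001 cap [ 0.6045 -0.3551  0.08  ]
pepper top 43 [ 0.4671 -0.3299] 0.0004 cap [ 0.4661 -0.3282  0.0797]
pepper side 180 [ 0.4646 -0.3289] 0.0009 cap [ 0.4644 -0.3329  0.0796]
pap top 27 [ 0.5861 -0.1384] 0.0004 cap [ 0.5847 -0.1377  0.1291]
pap side 137 [ 0.5841 -0.1379] 0.0012 cap [ 0.583  -0.1424  0.129 ]
oil top 24 [0.4126 0.2466] 0.0003 cap [0.4    0.228  0.0829]
oil side 154 [0.4111 0.2466] 0.0018 cap [0.4093 0.225  0.0813]
```

Request:
send_rows:
  increments:
    - [0.8, [0, 0, 0], [0, 0, -0.14]]
    - [0.8, [0, 0, 0], [0, 0, -0.14]]
    - [0.8, [0, 0, 0], [0, 0, -0.14]]
    - [0.8, [0, 0, 0], [0, 0, -0.14]]
    - [0.8, [0, 0, 0], [0, 0, -0.14]]
    - [0.8, [0, 0, 0], [0, 0, -0.14]]
    - [0.8, [0, 0, 0], [0, 0, -0.14]]
    - [0.8, [0, 0, 0], [0, 0, -0.14]]
    - [0.8, [0, 0, 0], [0, 0, -0.14]]
    - [0.8, [0, 0, 0], [0, 0, -0.14]]
    - [0.8, [0, 0, 0], [0, 0, -0.14]]
    - [0.8, [0, 0, 0], [0, 0, -0.14]]
    - [0.8, [0, 0, 0], [0, 0, -0.14]]
    - [0.8, [0, 0, 0], [0, 0, -0.14]]
    - [0.8, [0, 0, 0], [0, 0, -0.14]]
    - [0.8, [0, 0, 0], [0, 0, -0.14]]
    - [0.8, [0, 0, 0], [0, 0, -0.14]]
    - [0.8, [0, 0, 0], [0, 0, -0.14]]
    - [0.8, [0, 0, 0], [0, 0, -0.14]]
    - [0.8, [0, 0, 0], [0, 0, -0.06]]
  grip_force: 40

```text
time_s: 2.1
tool_pos: [0.2065, -0.5098, 0.4043]
tool_rot: [-0.049, -3.141, -0.001]
contact_force: [1.0, -0.2, -0.2]
opening: 0.0685
```

```bash
cat >> h.py <<'E'
from scipy.spatial.transform import Rotation as Rn
def plan(x,y,zgrasp,head=None):
    "tool-frame shift (mm) to bring grasp point to x,y,z; turn to heading of tool x"
    o=observe(); R=Rn.from_rotvec(o["tool_rot"]).as_matrix(); h=np.arctan2(R[1,0],R[0,0])
    g=o["tool_pos"]+R[:,2]*.155
    print("t",o["time_s"].__round__(2),"grasp",g.round(4),"head",h.round(4),"tilt",R[:,2].round(4),"open",round(o["opening"],4),"F",o["contact_force"].round(1),"j6",o["joint_positions"].round(2))
    if head is not None: print("turn tool z",round(-((head-h+np.pi)%(2*np.pi)-np.pi),3)); c,s_=np.cos(head),np.sin(head); R=np.array([[c,s_,0],[s_,-c,0],[0,0,-1]])
    print("shift mm",((np.array([x,y,zgrasp])-g)@R*1000).round(1))
E
python3 -c "
from h import *
plan(.607,-.3515,.05,3.105)"
```

```text
t 2.1 grasp [ 0.2064 -0.5096  0.2493] head 3.1101 tilt [-1.e-04  8.e-04 -1.e+00] open 0.0685 F [ 1.  -0.2 -0.2] j6 [-1.34  0.26  0.02  1.33  0.   -1.31]
turn tool z 0.005
shift mm [-394.5  172.7  199.3]
```

Request:
send_rows:
  increments:
    - [0.8, [-20, 9, 0], [0, 0, 0.005]]
    - [0.8, [-40, 17, 0], [0, 0, 0]]
    - [0.8, [-44, 19, 0], [0, 0, 0]]
    - [0.8, [-44, 19, 0], [0, 0, 0]]
    - [0.8, [-44, 19, 0], [0, 0, 0]]
    - [0.8, [-44, 20, 0], [0, 0, 0]]
    - [0.8, [-44, 20, 0], [0, 0, 0]]
    - [0.8, [-44, 20, 0], [0, 0, 0]]
    - [0.8, [-44, 19, 0], [0, 0, 0]]
    - [0.8, [-26, 11, 0], [0, 0, 0]]
    - [0.8, [0, 0, 30], [0, 0, 0]]
    - [0.8, [0, 0, 40], [0, 0, 0]]
    - [0.8, [0, 0, 30], [0, 0, 0]]
    - [0.8, [0, 0, 0], [0, 0, 0]]
    - [0.8, [0, 0, 0], [0, 0, 0]]

```text
time_s: 3.6
tool_pos: [0.6074, -0.3534, 0.305]
tool_rot: [-0.066, -3.14, -0.001]
contact_force: [0.1, -0.3, -0.1]
opening: 0.0685
```

```bash
python3 -c "
from h import *
plan(.607,-.3515,.05,3.105)"
```

```text
t 3.6 grasp [ 0.6073 -0.3533  0.15  ] head 3.0998 tilt [-7.e-04  5.e-04 -1.e+00] open 0.0685 F [ 0.1 -0.3 -0.1] j6 [-0.65  0.56  0.24  1.26  0.   -0.6 ]
turn tool z -0.005
shift mm [  0.3   1.8 100. ]
```

Request:
send_rows:
  increments:
    - [0.8, [0, 2, 30], [0, 0, 0]]
    - [0.8, [0, 0, 40], [0, 0, 0]]
    - [0.8, [0, 0, 20], [0, 0, 0]]
    - [0.8, [0, 0, 10], [0, 0, 0]]
    - [0.8, [0, 0, 0], [0, 0, 0]]
    - [0.4, [0, 0, 0], [0, 0, 0]]
    - [0.3, [0, 0, 0], [0, 0, 0]]
    - [0.3, [0, 0, 0], [0, 0, 0]]
    - [0.3, [0, 0, 0], [0, 0, 0]]
    - [0.3, [0, 0, 0], [0, 0, 0]]
    - [0.3, [0, 0, -10], [0, 0, 0]]
    - [0.3, [0, 0, -30], [0, 0, 0]]
    - [0.3, [0, 0, -40], [0, 0, 0]]
    - [0.3, [0, 0, -30], [0, 0, 0]]
    - [0.3, [0, 0, 0], [0, 0, 0]]
    - [0.3, [0, 0, 0], [0, 0, 0]]

```text
time_s: 5.2
tool_pos: [0.6073, -0.3512, 0.3159]
tool_rot: [0.066, 3.139, -0.002]
contact_force: [1.0, 0.6, -2.2]
opening: 0.0414
```

```bash
python3 -c "
from h import *
plan(.647,-.1405,.15)"
```

```text
t 5.2 grasp [ 0.6075 -0.3514  0.1609] head 3.0998 tilt [ 0.0015 -0.0011 -1.    ] open 0.0414 F [ 1.   0.6 -2.2] j6 [-0.64  0.55  0.26  1.28  0.   -0.6 ]
shift mm [-30.6 212.4  10.7]
```

Request:
send_rows:
  increments:
    - [0.3, [-3, 20, 0], [0, 0, 0]]
    - [0.3, [-6, 40, 0], [0, 0, 0]]
    - [0.3, [-6, 46, 0], [0, 0, 0]]
    - [0.3, [-6, 46, 0], [0, 0, 0]]
    - [0.3, [-6, 40, 0], [0, 0, 0]]
    - [0.3, [-4, 20, 0], [0, 0, 0]]
    - [0.3, [0, 0, 10], [0, 0, 0]]
    - [0.3, [0, 0, 0], [0, 0, 0]]
    - [0.3, [0, 0, 0], [0, 0, 0]]
    - [0.3, [0, 0, 0], [0, 0, 0]]

```text
time_s: 6.2
tool_pos: [0.647, -0.1418, 0.3044]
tool_rot: [-0.068, -3.14, -0.0]
contact_force: [0.3, -0.3, 0.4]
opening: 0.0412
```

```bash
python3 - <<'E'
from h import *
from scipy.optimize import least_squares
plan(.647,-.1405,.15)
for n in("top","side"):
    s=snapshot(n); np.savez(n+"1.npz",**s); P=cloud(s)
    c=(.647,-.14)
    m=(s["range_z"]>0)&(P[...,2]>.104)&(P[...,2]<.126)&(np.hypot(P[...,0]-c[0],P[...,1]-c[1])<.034)
    q=P[m]; r=least_squares(lambda c:np.hypot(*(q[:,:2]-c).T)-.021,c,loss="cauchy",f_scale=.002); print(n,len(q),r.x.round(4),np.abs(r.fun).mean().round(4))
    o=(slice(110,230),slice(310,470)) if n=="top" else (slice(170,290),slice(260,420))
    cv2.imwrite(f"pics/{n}_1.png",cv2.resize(s["pixels"][o],None,fx=4,fy=4,interpolation=2)[:,:,::-1])
E
```

```text
t 6.2 grasp [ 0.6469 -0.1418  0.1494] head 3.0984 tilt [-6.e-04  1.e-04 -1.e+00] open 0.0412 F [ 0.3 -0.3  0.4] j6 [-0.34  0.49  0.12  1.2  -0.   -0.3 ]
shift mm [-0.   1.3 -0.6]
top 0 [ 0.647 -0.14 ] nan
side 81 [ 0.6448 -0.1414] 0.0012<stdin>:8: RuntimeWarning: Mean of empty slice.
  ret = ret.dtype.type(ret / rcount)
```

View pics/side_1.png

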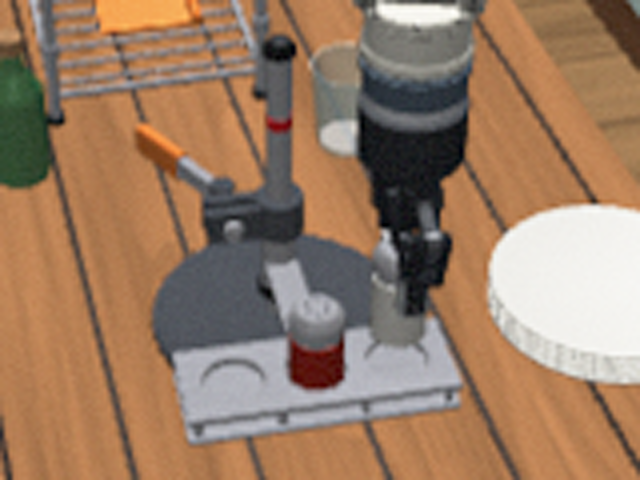

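The salt hangs over the far pocket at about (395,350) in the crop, roughly 1 mm short in x and y. I'll correct that and lower it.

Request:
send_rows:
  increments:
    - [0.3, [-1, 1, 5], [0, 0, 0]]
    - [0.3, [0, 0, 10], [0, 0, 0]]
    - [0.3, [0, 0, 6], [0, 0, 0]]
    - [0.3, [0, 0, 5], [0, 0, 0]]
    - [0.3, [0, 0, 5], [0, 0, 0]]
    - [0.3, [0, 0, 5], [0, 0, 0]]
    - [0.3, [0, 0, 0], [0, 0, 0]]
    - [0.3, [0, 0, 0], [0, 0, 0]]

```text
time_s: 7.1
tool_pos: [0.6483, -0.1398, 0.2687]
tool_rot: [0.066, 3.141, -0.0]
contact_force: [-0.1, 0.2, -0.8]
opening: 0.0411
```

Request:
send_rows:
  increments:
    - [0.3, [0, 0, 5], [0, 0, 0]]
    - [0.3, [0, 0, 4], [0, 0, 0]]
    - [0.3, [0, 0, 3], [0, 0, 0]]
    - [0.3, [0, 0, 0], [0, 0, 0]]
    - [0.3, [0, 0, 0], [0, 0, 0]]

```text
time_s: 7.6
tool_pos: [0.6482, -0.1398, 0.2566]
tool_rot: [-0.066, -3.141, -0.0]
contact_force: [-0.2, -0.2, -0.5]
opening: 0.0412
```

Request:
send_rows:
  increments:
    - [0.55, [0, 0, 1], [0, 0, 0]]
    - [0.65, [0, 0, 0], [0, 0, 0]]
    - [0.75, [0, 0, 0], [0, 0, 0]]
    - [0.8, [0, 0, 0], [0, 0, 0]]
    - [0.8, [0, 0, -10], [0, 0, 0]]
    - [0.8, [0, 0, -30], [0, 0, 0]]
    - [0.8, [0, 0, -40], [0, 0, 0]]
    - [0.8, [0, 0, -30], [0, 0, 0]]
    - [0.8, [0, 0, 0], [0, 0, 0]]
    - [0.8, [0, 0, 0], [0, 0, 0]]

```text
time_s: 8.6
tool_pos: [0.6482, -0.1398, 0.3669]
tool_rot: [0.066, 3.139, -0.001]
contact_force: [0.2, -0.1, -0.2]
opening: 0.0682
```

```bash
python3 -c "
from h import *
plan(.466,-.3297,.15)"
```

```text
t 8.6 grasp [ 0.6485 -0.1399  0.2119] head 3.0998 tilt [ 1.9e-03 -7.0e-04 -1.0e+00] open 0.0682 F [ 0.2 -0.1 -0.2] j6 [-0.34  0.47  0.24  1.34 -0.   -0.3 ]
shift mm [ 174.5 -197.2   61.6]
```

Request:
send_rows:
  increments:
    - [0.8, [20, -23, 0], [0, 0, 0]]
    - [0.8, [35, -40, 0], [0, 0, 0]]
    - [0.8, [40, -45, 0], [0, 0, 0]]
    - [0.8, [40, -45, 0], [0, 0, 0]]
    - [0.8, [30, -33, 0], [0, 0, 0]]
    - [0.8, [9.5, -11.2, 20], [0, 0, 0]]
    - [0.8, [0, 0, 41.6], [0, 0, 0]]
    - [0.8, [0, 0, 0], [0, 0, 0]]
    - [0.8, [0, 0, 0], [0, 0, 0]]

```text
time_s: 9.5
tool_pos: [0.4819, -0.3124, 0.3037]
tool_rot: [-0.066, -3.139, -0.003]
contact_force: [0.2, -0.4, 0.6]
opening: 0.0681
```

```bash
python3 -c "
from h import *
plan(.466,-.3297,.05)"
```

```text
t 9.5 grasp [ 0.4816 -0.3121  0.1487] head 3.0999 tilt [-0.0021  0.0019 -1.    ] open 0.0681 F [ 0.2 -0.4  0.6] j6 [-0.72  0.35 -0.11  1.11  0.   -0.68]
shift mm [ 14.7 -18.4  98.7]
```

Request:
send_rows:
  increments:
    - [0.8, [14.7, -18.4, 0], [0, 0, 0]]
    - [0.8, [0, 0, 20], [0, 0, 0]]
    - [0.8, [0, 0, 40], [0, 0, 0]]
    - [0.8, [0, 0, 20], [0, 0, 0]]
    - [0.8, [0, 0, 9], [0, 0, 0]]
    - [0.8, [0, 0, 9], [0, 0, 0]]
    - [0.8, [0, 0, 0], [0, 0, 0]]
    - [0.4, [0, 0, 0], [0, 0, 0]]
    - [0.3, [0, 0, 0], [0, 0, 0]]
    - [0.3, [0, 0, 0], [0, 0, 0]]
    - [0.3, [0, 0, 0], [0, 0, 0]]
    - [0.3, [0, 0, 0], [0, 0, 0]]
    - [0.3, [0, 0, -10], [0, 0, 0]]
    - [0.3, [0, 0, -30], [0, 0, 0]]
    - [0.3, [0, 0, -40], [0, 0, 0]]
    - [0.3, [0, 0, -20], [0, 0, 0]]
    - [0.3, [0, 0, 0], [0, 0, 0]]
    - [0.3, [0, 0, 0], [0, 0, 0]]

```text
time_s: 11.3
tool_pos: [0.4664, -0.3303, 0.3064]
tool_rot: [0.066, 3.14, -0.001]
contact_force: [0.6, 0.1, -1.7]
opening: 0.0412
```

```bash
python3 -c "
from h import *
plan(.5245,-.1355,.15)"
```

```text
t 11.3 grasp [ 0.4665 -0.3303  0.1514] head 3.0998 tilt [ 5.e-04 -5.e-04 -1.e+00] open 0.0412 F [ 0.6  0.1 -1.7] j6 [-0.76  0.34 -0.12  1.11 -0.   -0.72]
shift mm [-49.8 197.1   1.3]
```

Request:
send_rows:
  increments:
    - [0.3, [-5, 20, 0], [0, 0, 0]]
    - [0.3, [-9, 36, 0], [0, 0, 0]]
    - [0.3, [-10, 40, 0], [0, 0, 0]]
    - [0.3, [-10, 40, 0], [0, 0, 0]]
    - [0.3, [-9, 36, 0], [0, 0, 0]]
    - [0.3, [-6.8, 25, 0], [0, 0, 0]]
    - [0.3, [0, 0, 0], [0, 0, 0]]
    - [0.3, [0, 0, 0], [0, 0, 0]]
    - [0.3, [0, 0, 0], [0, 0, 0]]

```text
time_s: 12.2
tool_pos: [0.5243, -0.1363, 0.3053]
tool_rot: [-0.067, -3.14, -0.0]
contact_force: [0.1, -0.0, -0.9]
opening: 0.0411
```

```bash
python3 - <<'E'
from h import *
from scipy.optimize import least_squares
plan(.5245,-.1355,.15)
n="side"
s=snapshot(n); np.savez(n+"2.npz",**s); P=cloud(s)
for nm,c,zr in(("pepper",(.524,-.136),(.104,.126)),("paprika",(.585,-.138),(.078,.118)),("salt",(.647,-.14),(.078,.118))):
    m=(s["range_z"]>0)&(P[...,2]>zr[0])&(P[...,2]<zr[1])&(np.hypot(P[...,0]-c[0],P[...,1]-c[1])<.034)
    q=P[m]; r=least_squares(lambda c:np.hypot(*(q[:,:2]-c).T)-.021,c,loss="cauchy",f_scale=.002)
    m=(s["range_z"]>0)&(P[...,2]>.1)&(np.hypot(P[...,0]-c[0],P[...,1]-c[1])<.03)
    print(nm,len(q),r.x.round(4),np.abs(r.fun).mean().round(4),"top z",np.percentile(P[m][:,2],95).round(4))
cv2.imwrite(f"pics/{n}_2.png",cv2.resize(s["pixels"][170:290,260:420],None,fx=4,fy=4,interpolation=2)[:,:,::-1])
E
```

```text
t 12.2 grasp [ 0.5241 -0.1362  0.1503] head 3.0992 tilt [-1.3e-03  3.0e-04 -1.0e+00] open 0.0411 F [ 0.1 -0.  -0.9] j6 [-0.41  0.29 -0.19  1.09 -0.   -0.37]
shift mm [-0.4  0.7  0.3]
pepper 81 [ 0.5216 -0.136 ] 0.0012 top z 0.5864
paprika 141 [ 0.5846 -0.1376] 0.0012 top z 0.5636
salt 143 [ 0.646 -0.14 ] 0.0012 top z 0.1316
```

View pics/side_2.png

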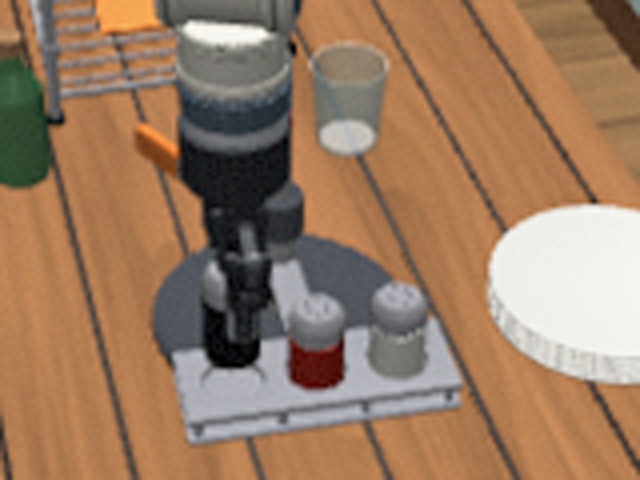

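Salt stands home at about (398,340) and paprika is undisturbed. The pepper hangs over the near pocket, about 1 mm off.

Request:
send_rows:
  increments:
    - [0.3, [-1, 0.8, 5], [0, 0, 0]]
    - [0.3, [0, 0, 10], [0, 0, 0]]
    - [0.3, [0, 0, 6], [0, 0, 0]]
    - [0.3, [0, 0, 5], [0, 0, 0]]
    - [0.3, [0, 0, 5], [0, 0, 0]]
    - [0.3, [0, 0, 5], [0, 0, 0]]
    - [0.3, [0, 0, 0], [0, 0, 0]]
    - [0.3, [0, 0, 0], [0, 0, 0]]

```text
time_s: 13.05
tool_pos: [0.5256, -0.1348, 0.2701]
tool_rot: [-0.065, -3.141, -0.0]
contact_force: [-0.3, 0.1, -1.1]
opening: 0.0413
```

Request:
send_rows:
  increments:
    - [0.3, [0, 0, 5], [0, 0, 0]]
    - [0.3, [0, 0, 4], [0, 0, 0]]
    - [0.3, [0, 0, 4], [0, 0, 0]]
    - [0.3, [0, 0, 0], [0, 0, 0]]
    - [0.3, [0, 0, 0], [0, 0, 0]]
    - [0.55, [0, 0, 0], [0, 0, 0]]
    - [0.65, [0, 0, 0], [0, 0, 0]]
    - [0.75, [0, 0, 0], [0, 0, 0]]
    - [0.8, [0, 0, 0], [0, 0, 0]]
    - [0.8, [0, 0, -10], [0, 0, 0]]
    - [0.8, [0, 0, -30], [0, 0, 0]]
    - [0.8, [0, 0, -40], [0, 0, 0]]
    - [0.8, [0, 0, -30], [0, 0, 0]]
    - [0.8, [0, 0, -30], [0, 0, 0]]
    - [0.8, [0, 0, 0], [0, 0, 0]]

```text
time_s: 14.55
tool_pos: [0.5258, -0.1349, 0.4019]
tool_rot: [0.065, 3.134, -0.004]
contact_force: [0.6, -0.8, 0.0]
opening: 0.0687
```

Request:
send_rows:
  increments:
    - [0.8, [30, 0, 0], [0, 0, 0]]
    - [0.8, [30, 10, 0], [0, 0, 0]]
    - [0.8, [0, 35, 0], [0, 0, 0]]
    - [0.8, [0, 40, 0], [0, 0, 0]]
    - [0.8, [0, 40, 0], [0, 0, 0]]
    - [0.8, [0, 40, 0], [0, 0, 0]]
    - [0.8, [0, 35, 0], [0, 0, 0]]
    - [0.8, [0, 0, 0], [0, 0, 0.13]]
    - [0.8, [0, 0, 0], [0, 0, 0.14]]
    - [0.8, [0, 0, 0], [0, 0, 0.14]]
    - [0.8, [0, 0, 0], [0, 0, 0.14]]
    - [0.8, [0, 0, 0], [0, 0, 0.13]]
    - [0.8, [0, 0, 0], [0, 0, 0.13]]
    - [0.8, [0, 0, 0], [0, 0, 0.13]]
    - [0.8, [0, 0, 0], [0, 0, 0.13]]
    - [0.8, [0, 0, 0], [0, 0, 0]]
    - [0.8, [0, 0, 0], [0, 0, 0]]

```text
time_s: 16.25
tool_pos: [0.4739, 0.0675, 0.3971]
tool_rot: [-1.653, -2.672, 0.0]
contact_force: [-0.0, -0.3, 0.1]
opening: 0.0682
```

```bash
python3 - <<'E'
from h import *
from scipy.optimize import least_squares
plan(.515,.0985,.2,2.03)
for n in("side","top"):
    s=snapshot(n); np.savez(n+"3.npz",**s); P=cloud(s); hsv=cv2.cvtColor(s["pixels"],cv2.COLOR_RGB2HSV); ok=s["range_z"]>0; z=P[...,2]
    for nm,c,zr in(("pepper",(.524,-.136),(.078,.118)),("paprika",(.585,-.138),(.078,.118)),("salt",(.647,-.14),(.078,.118))):
        m=ok&(z>zr[0])&(z<zr[1])&(np.hypot(P[...,0]-c[0],P[...,1]-c[1])<.034)
        q=P[m]
        if len(q)<10: continue
        r=least_squares(lambda c:np.hypot(*(q[:,:2]-c).T)-.021,c,loss="cauchy",f_scale=.002)
        m=ok&(z>.1)&(z<.2)&(np.hypot(P[...,0]-c[0],P[...,1]-c[1])<.025)
        print(n,nm,len(q),r.x.round(4),"top z",P[m][:,2].max().round(4))
    o=ok&(hsv[...,0]>5)&(hsv[...,0]<20)&(hsv[...,1]>170)&(z>.09)&(z<.14)&(abs(P[...,1]-.1)<.06)&(abs(P[...,0]-.52)<.06)
    print(n,"handle",o.sum(), P[o].mean(0).round(4) if o.any() else "", cv2.fitLine(P[o][:,:2].astype(np.float32),2,0,.001,.001).ravel().round(3) if o.sum()>3 else "")
cv2.imwrite("pics/side_3.png",cv2.resize(load("side3.npz")["pixels"][150:300,240:420],None,fx=4,fy=4,interpolation=2)[:,:,::-1])
E
```

```text
t 16.25 grasp [0.4739 0.0675 0.2421] head 2.0336 tilt [-1.e-04 -0.e+00 -1.e+00] open 0.0682 F [-0.  -0.3  0.1] j6 [-0.03  0.14 -0.15  1.28 -0.    1.07]
turn tool z 0.004
shift mm [ 9.6 50.6 42.1]
side pepper 140 [ 0.5229 -0.1347] top z 0.1348
side paprika 141 [ 0.5844 -0.1382] top z 0.1341
side salt 141 [ 0.6462 -0.1397] top z 0.1342
side handle 76 [0.5128 0.0924 0.119 ] [ 0.448 -0.894  0.513  0.092]
top pepper 23 [ 0.5249 -0.1352] top z 0.1357
top paprika 31 [ 0.5865 -0.1383] top z 0.1359
top salt 29 [ 0.6483 -0.1403] top z 0.1356
top handle 0
```

View pics/side_3.png

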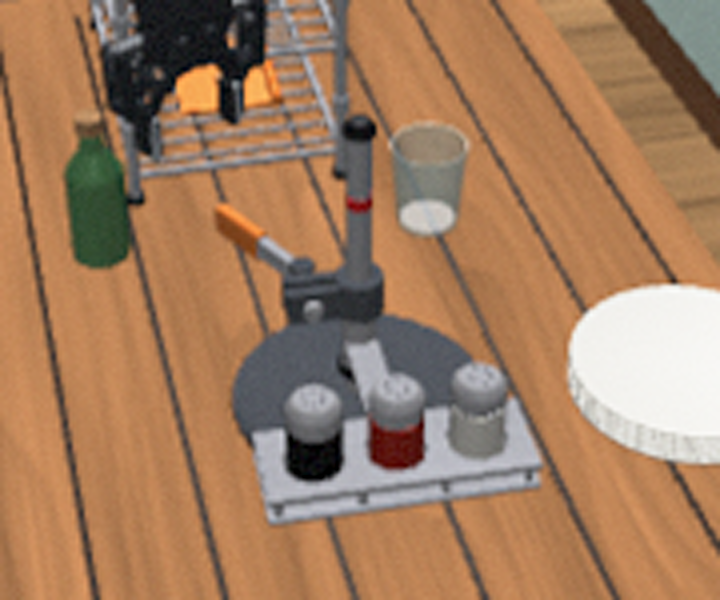

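All three shakers stand home, with cap tops level. The handle is free at about (240,228), and the band is at about (359,203) in the crop. Next I'll compute the mark height, using the pole top (0.275) and collar rim (0.130) as references.

```bash
python3 - <<'E'
from h import *
s=load("side3.npz"); im=s["pixels"].astype(float); P=cloud(s)
pole=np.array([.5890,-.0035]); c=-s["R"].T@s["t"]
d=(c[:2]-pole)/np.linalg.norm(c[:2]-pole)
for z in(.13,.2,.275): print(z,proj(s,[*pole,z]).round(1))
red=im[...,0]-(im[...,1]+im[...,2])/2
for v in range(174,230):
    u=proj(s,[*pole,.2])[0]; 
    u0=int(round(np.interp(v,[178,218],[proj(s,[*pole,.275])[0],proj(s,[*pole,.13])[0]])))
    cc,dd=ray(s,u0,v); # plane through front surface point, normal d
    k=((pole+d*.010-cc[:2])@d)/(dd[:2]@d); zz=(cc+dd*k)[2]
    print(v,u0,red[v,u0-2:u0+3].mean().round(0),im[v,u0-2:u0+3].mean().round(0),"z",zz.round(4),"depthz",P[v,u0,2].round(4))
w=red[195:208,326:333].clip(15)-15; print("centroid row",(w.sum(1)*np.arange(195,208)).sum()/w.sum())
E
```

```text
0.13 [328.6 218. ]
0.2 [328.6 199.8]
0.275 [328.7 179.1]
174 329 69.0 123.0 z 0.2991 depthz 0.0016
175 329 69.0 122.0 z 0.2956 depthz 0.0006
176 329 69.0 122.0 z 0.2922 depthz 0.0005
177 329 70.0 121.0 z 0.2887 depthz -0.0046
178 329 49.0 100.0 z 0.2853 depthz 0.2763
179 329 4.0 73.0 z 0.2818 depthz 0.2742
180 329 -2.0 69.0 z 0.2783 depthz 0.2747
181 329 -2.0 46.0 z 0.2748 depthz 0.2747
182 329 -1.0 16.0 z 0.2713 depthz 0.2715
183 329 -0.0 15.0 z 0.2678 depthz 0.2709
184 329 -1.0 21.0 z 0.2643 depthz 0.2655
185 329 -2.0 61.0 z 0.2607 depthz 0.2603
186 329 -1.0 90.0 z 0.2572 depthz 0.2564
187 329 -2.0 95.0 z 0.2536 depthz 0.2544
188 329 -1.0 93.0 z 0.2501 depthz 0.2497
189 329 -1.0 92.0 z 0.2465 depthz 0.2474
190 329 -2.0 93.0 z 0.2429 depthz 0.2422
191 329 -2.0 93.0 z 0.2393 depthz 0.238
192 329 -2.0 92.0 z 0.2357 depthz 0.2354
193 329 -2.0 93.0 z 0.2321 depthz 0.2326
194 329 -2.0 92.0 z 0.2284 depthz 0.2288
195 329 -1.0 92.0 z 0.2248 depthz 0.2233
196 329 -1.0 94.0 z 0.2211 depthz 0.219
197 329 -2.0 92.0 z 0.2175 depthz 0.2162
198 329 -4.0 91.0 z 0.2138 depthz 0.2134
199 329 34.0 96
[... 576 characters left out ...]
0.1572 depthz 0.1557
214 329 -2.0 92.0 z 0.1534 depthz 0.1513
215 329 -2.0 92.0 z 0.1495 depthz 0.1478
216 329 -1.0 93.0 z 0.1456 depthz 0.1394
217 329 -1.0 92.0 z 0.1417 depthz 0.1401
218 329 -2.0 93.0 z 0.1378 depthz 0.1356
219 329 -1.0 93.0 z 0.1338 depthz 0.1355
220 329 -5.0 94.0 z 0.1299 depthz 0.1306
221 329 -9.0 90.0 z 0.1259 depthz 0.1296
222 329 -5.0 70.0 z 0.122 depthz 0.1276
223 329 -4.0 47.0 z 0.118 depthz 0.1274
224 329 -5.0 49.0 z 0.114 depthz 0.1203
225 329 -4.0 49.0 z 0.11 depthz 0.115
226 329 -3.0 46.0 z 0.106 depthz 0.1159
227 329 -5.0 48.0 z 0.1019 depthz 0.1135
228 329 -4.0 46.0 z 0.0979 depthz 0.105
229 329 -3.0 46.0 z 0.0938 depthz 0.1013
centroid row 200.84582387080494
```

Request:
send_rows:
  increments:
    - [0.8, [4.6, 25, 0], [0, 0, 0]]
    - [0.8, [5, 25.6, 20], [0, 0, 0]]
    - [0.8, [0, 0, 22], [0, 0, 0]]
    - [0.8, [0, 0, 0], [0, 0, 0]]
    - [0.8, [0, 0, 0], [0, 0, 0]]
  grip_force: 80

```text
time_s: 16.85
tool_pos: [0.515, 0.0985, 0.3553]
tool_rot: [-1.656, -2.669, 0.001]
contact_force: [0.2, -0.5, 0.7]
opening: 0.0681
```

Request:
send_rows:
  increments:
    - [0.8, [0, 0, 30], [0, 0, 0]]
    - [0.8, [0, 0, 30], [0, 0, 0]]
    - [0.8, [0, 0, 18], [0, 0, 0]]
    - [0.8, [0, 0, 10], [0, 0, 0]]
    - [0.8, [0, 0, 0], [0, 0, 0]]
    - [0.4, [0, 0, 0], [0, 0, 0]]
    - [0.25, [0, 0, 0], [0, 0, 0]]
    - [0.15, [0, 0, 0], [0, 0, 0]]
    - [0.05, [0, 0, 0], [0, 0, 0]]
    - [0.0, [0, 0, 0], [0, 0, 0]]
    - [0.0, [0, 0, 0], [0, 0, 0]]
    - [0.0, [0, 0, 0], [0, 0, 0]]
    - [0.0, [0, 0, 0], [0, 0, 0]]
    - [0.0, [0, 0, 0], [0, 0, 0]]

```text
time_s: 18.25
tool_pos: [0.5152, 0.0986, 0.2677]
tool_rot: [1.657, 2.668, 0.001]
contact_force: [-0.9, 0.5, 6.4]
opening: 0.0113
```

```bash
python3 -c "
from h import *
plan(.515,.0985,.112)"
```

```text
t 18.25 grasp [0.5154 0.0986 0.1127] head 2.0299 tilt [ 0.0011  0.     -1.    ] open 0.0113 F [-0.9  0.5  6.4] j6 [ 0.03  0.29 -0.29  0.98 -0.    1.14]
shift mm [ 0.1 -0.4  0.7]
```

Request:
send_rows:
  increments:
    - [0.0, [0, 0, -3], [0, 0, 0]]
    - [0.0, [0, 0, -6], [0, 0, 0]]
    - [0.0, [0, 0, -8], [0, 0, 0]]
    - [0.0, [0, 0, -8], [0, 0, 0]]
    - [0.0, [0, 0, -8], [0, 0, 0]]
    - [0.0, [0, 0, -8], [0, 0, 0]]
    - [0.0, [0, 0, -8], [0, 0, 0]]
    - [0.0, [0, 0, -8], [0, 0, 0]]
    - [0.0, [0, 0, -8], [0, 0, 0]]
    - [0.0, [0, 0, -4], [0, 0, 0]]
    - [0.0, [0, 0, -3], [0, 0, 0]]
    - [0.0, [0, 0, 0], [0, 0, 0]]
    - [0.0, [0, 0, 0], [0, 0, 0]]
    - [0.0, [0, 0, 0], [0, 0, 0]]
  grip_force: 110

```text
time_s: 19.65
tool_pos: [0.5152, 0.0985, 0.339]
tool_rot: [1.658, 2.668, 0.0]
contact_force: [4.0, -2.0, -6.0]
opening: 0.0105
```

```bash
cat > chk.py <<'E'
from h import *
import sys
plan(.515,.0985,.112+.0733)
k=sys.argv[1]; lift=float(sys.argv[2])
s=snapshot("side"); np.savez(f"side{k}.npz",**s); P=cloud(s); z=P[...,2]; ok=s["range_z"]>0; im=s["pixels"].astype(float)
red=im[...,0]-(im[...,1]+im[...,2])/2
for v in range(190,212): print(v,red[v,327:332].mean().round(0),im[v,327:332].mean().round(0),z[v,329].round(4))
for n,c in(("pepper",(.5229,-.1347)),("paprika",(.5844,-.138)),("salt",(.6462,-.1398))):
    m=ok&(z>.12+lift)&(z<.16+lift)&(np.hypot(P[...,0]-c[0],P[...,1]-c[1])<.03); q=P[m]
    print(n,m.sum(),"max z",q[:,2].max().round(4) if len(q) else None,q.mean(0).round(4) if len(q) else None)
cv2.imwrite(f"pics/side_{k}.png",cv2.resize(s["pixels"][150:300,240:420],None,fx=4,fy=4,interpolation=2)[:,:,::-1])
t=snapshot("top"); P=cloud(t); z=P[...,2]; m=(t["range_z"]>0)&(abs(P[...,1]+.135)<.03)&(abs(P[...,0]-.585)<.095)&(z>.05)&(z<.165)
h=np.histogram(z[m],np.arange(.05,.166,.005)); print("tray top-cam z",np.median(z[m]).round(4))
E
python3 chk.py 4 .073
```

```text
t 19.65 grasp [0.5152 0.0985 0.184 ] head 2.0298 tilt [ 1.e-04 -1.e-04 -1.e+00] open 0.0105 F [ 4. -2. -6.] j6 [ 0.03  0.24 -0.17  1.16 -0.    1.14]
shift mm [ 0.1 -0.2 -1.3]
190 -2.0 93.0 0.2436
191 -1.0 93.0 0.2377
192 -2.0 92.0 0.2349
193 -2.0 92.0 0.2284
194 -3.0 92.0 0.227
195 -0.0 92.0 0.2237
196 -1.0 93.0 0.2214
197 -3.0 91.0 0.2154
198 -4.0 92.0 0.2134
199 36.0 97.0 0.2095
200 81.0 80.0 0.2086
201 77.0 63.0 0.2013
202 14.0 88.0 0.2025
203 -10.0 83.0 0.2036
204 -4.0 58.0 0.1988
205 -4.0 50.0 0.1945
206 -3.0 49.0 0.1895
207 -4.0 50.0 0.1861
208 -4.0 49.0 0.1865
209 -3.0 49.0 0.1781
210 -3.0 46.0 0.1767
211 -4.0 47.0 0.1735
pepper 104 max z 0.2041 [ 0.5214 -0.1403  0.199 ]
paprika 104 max z 0.2037 [ 0.5834 -0.1434  0.1988]
salt 107 max z 0.204 [ 0.6437 -0.1459  0.1993]
tray top-cam z 0.1406
```

View pics/side_4.png

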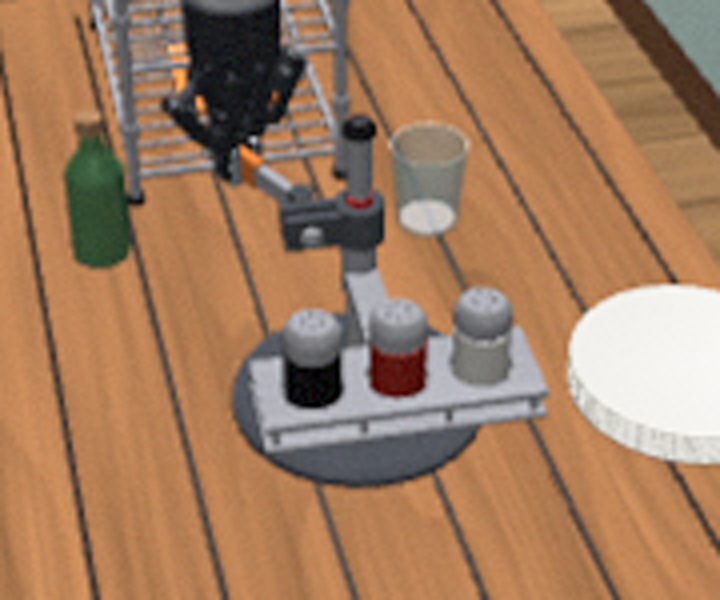

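The leg is up about 70.5 mm, so the rim is about 2.5 mm under the middle of the band, and the shakers are still home. I'll raise it 2.5 mm, hold, then begin the swing.

Request:
send_rows:
  increments:
    - [0.0, [0, 0, -2.5], [0, 0, 0]]
    - [0.0, [0, 0, 0], [0, 0, 0]]
    - [0.0, [0, 0, 0], [0, 0, 0]]
    - [0.0, [0, 0, 0], [0, 0, 0]]
    - [0.0, [0, 0, 0], [0, 0, 0]]
    - [0.0, [0, 0, 0], [0, 0, 0]]
    - [0.0, [-0.15, -4.84, 0], [0, 0, -0.06]]
    - [0.0, [-0.15, -4.84, 0], [0, 0, -0.06]]
    - [0.0, [-0.15, -4.84, 0], [0, 0, -0.06]]
    - [0.0, [-0.15, -4.84, 0], [0, 0, -0.06]]
    - [0.0, [-0.15, -4.84, 0], [0, 0, -0.06]]
    - [0.0, [-0.15, -4.84, 0], [0, 0, -0.06]]
    - [0.0, [-0.15, -4.84, 0], [0, 0, -0.06]]
    - [0.0, [-0.15, -4.84, 0], [0, 0, -0.06]]
    - [0.0, [0, 0, 0], [0, 0, 0]]
    - [0.0, [0, 0, 0], [0, 0, 0]]

```text
time_s: 21.35
tool_pos: [0.486, 0.0738, 0.3415]
tool_rot: [0.976, 2.986, 0.001]
contact_force: [6.9, -1.5, -6.7]
opening: 0.0109
```

```bash
python3 chk.py 5 .073 | grep -v "^1\|^20\|^21"; python3 -c "
import numpy as np
h=3.105-.595; print(.5508+.0808*np.cos(h),.026+.0808*np.sin(h))"
```

```text
t 21.35 grasp [0.4861 0.0738 0.1865] head 2.5099 tilt [ 8.e-04  4.e-04 -1.e+00] open 0.0109 F [ 6.9 -1.5 -6.7] j6 [-0.02  0.19 -0.24  1.15  0.    0.61]
shift mm [-8.8 37.   1.3]
pepper 128 max z 0.209 [ 0.5208 -0.1413  0.2004]
paprika 125 max z 0.208 [ 0.582  -0.1451  0.2003]
salt 125 max z 0.2066 [ 0.6433 -0.147   0.2006]
tray top-cam z 0.1434
0.48558727502399135 0.07370681818360417
```

The tray reads a lift of 73.5 mm, which puts the rim at about 0.2035 against the mark at 0.2033. I'll finish closing.

Request:
send_rows:
  increments:
    - [0.0, [-0.15, -4.84, 0], [0, 0, -0.06]]
    - [0.0, [-0.15, -4.84, 0], [0, 0, -0.06]]
    - [0.0, [-0.15, -4.84, 0], [0, 0, -0.06]]
    - [0.0, [-0.15, -4.84, 0], [0, 0, -0.06]]
    - [0.0, [-0.15, -4.84, 0], [0, 0, -0.06]]
    - [0.0, [-0.15, -4.84, 0], [0, 0, -0.06]]
    - [0.0, [-0.15, -4.84, 0], [0, 0, -0.06]]
    - [0.0, [-0.15, -4.84, 0], [0, 0, -0.06]]
    - [0.0, [-0.15, -4.84, 0], [0, 0, -0.06]]
    - [0.0, [-0.15, -4.84, 0], [0, 0, -0.06]]
    - [0.0, [0, 0, 0], [0, 0, 0]]
    - [0.0, [0, 0, 0], [0, 0, 0]]
    - [0.0, [0, 0, 0], [0, 0, 0]]

```text
time_s: 22.75
tool_pos: [0.4706, 0.0294, 0.3416]
tool_rot: [0.049, 3.14, 0.005]
contact_force: [7.0, 5.6, -7.4]
opening: 0.0103
```

```bash
python3 chk.py 6 .073 | grep -v "^1\|^21"; python3 - <<'E'
from h import *
o=observe();h=o["tool_pos"]; print("lever from pos",3.105-np.arctan2(h[1]-.026,h[0]-.5508))
E
```

```text
t 22.75 grasp [0.4708 0.0298 0.1866] head 3.1102 tilt [ 0.0013  0.0029 -1.    ] open 0.0103 F [ 7.   5.6 -7.4] j6 [-0.12  0.15 -0.28  1.14  0.   -0.09]
shift mm [-42.   70.    1.5]
200 73.0 81.0 0.203
201 26.0 82.0 0.2063
202 -10.0 87.0 0.2047
203 -6.0 63.0 0.1992
204 -4.0 45.0 0.1961
205 -4.0 49.0 0.194
206 -4.0 47.0 0.191
207 -4.0 47.0 0.1849
208 -3.0 48.0 0.1819
209 -4.0 46.0 0.1793
pepper 127 max z 0.207 [ 0.5212 -0.1415  0.2006]
paprika 123 max z 0.2072 [ 0.5822 -0.1446  0.2004]
salt 126 max z 0.2069 [ 0.6436 -0.1467  0.2002]
tray top-cam z 0.1432
lever from pos 0.005946290157925471
```

View pics/side_6.png

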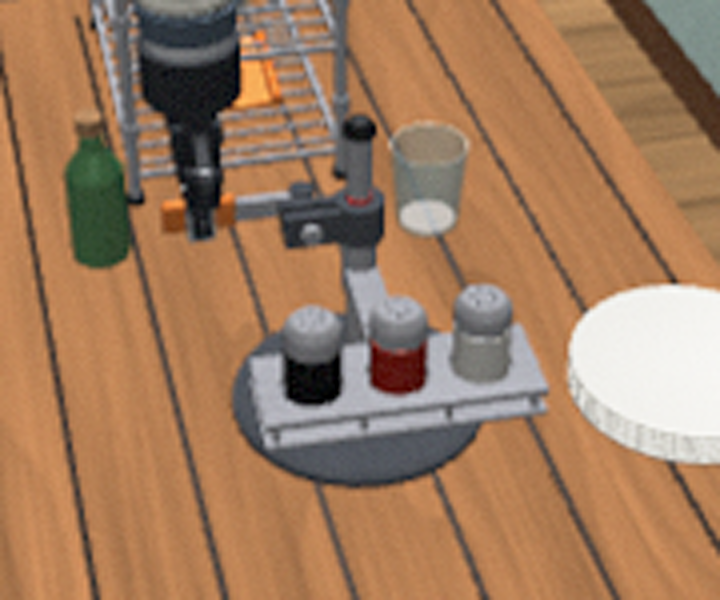

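The lever lies along the ears and the handle is held at about (200,215). The tool still feels about 6 N pushing back, so I'll press slightly further to seat it over centre.

Request:
send_rows:
  increments:
    - [0.0, [0, -1.5, 0], [0, 0, -0.01]]
    - [0.0, [0, -1, 0], [0, 0, 0]]
    - [0.0, [0, 0, 0], [0, 0, 0]]
    - [0.0, [0, 0, 0], [0, 0, 0]]
    - [0.0, [0, 0, 0], [0, 0, 0]]

```text
time_s: 23.35
tool_pos: [0.4705, 0.028, 0.3416]
tool_rot: [0.032, 3.14, 0.011]
contact_force: [9.0, 17.3, -7.8]
opening: 0.0104
```

```bash
python3 chk.py 7 .073 | grep "pep\|pap\|salt\|tray\|^t"; python3 -c "
from h import *
s=load('side7.npz');P=cloud(s);hsv=cv2.cvtColor(s['pixels'],cv2.COLOR_RGB2HSV);z=P[...,2]
o=(hsv[...,0]>5)&(hsv[...,0]<20)&(hsv[...,1]>170)&(z>.16)&(z<.21)&(abs(P[...,1]-.03)<.06)&(abs(P[...,0]-.47)<.06)
l=cv2.fitLine(P[o][:,:2].astype(np.float32),2,0,.001,.001).ravel();print(o.sum(),l.round(3),'line heading',np.arctan2(l[1],l[0]))
sign_off()"
```

```text
t 23.35 grasp [0.4708 0.0291 0.1866] head 3.1212 tilt [ 0.0017  0.0069 -1.    ] open 0.0104 F [ 9.  17.3 -7.8] j6 [-0.12  0.15 -0.28  1.14  0.01 -0.1 ]
pepper 129 max z 0.2065 [ 0.5212 -0.142   0.2004]
paprika 121 max z 0.2079 [ 0.5822 -0.1452  0.2008]
salt 122 max z 0.2085 [ 0.644  -0.1465  0.2005]
tray top-cam z 0.143
60 [ 0.999 -0.047  0.467  0.024] line heading -0.04686099
the job is handed in; nothing more can be done
```

The job is handed in at about 23.5 s of the 72 s allowed. Salt is in the far pocket, pepper in the near one, and paprika was not moved from the middle one. I raised the leg by the orange handle, swung the lever closed, and the gripper still holds the handle. `sign_off()` reports no verdict, so what follows is my own measurements.

- **Shakers:** all three cap tops came out level within about 2 mm, and each shaker was within about 1 mm of its pocket position when last fitted, before the lift. I made no full position fit after it.
- **Leg height:** the tray rose about 73.3 mm. That puts the collar rim at about 0.203 m, against the red band's middle at about 0.203 m. I trust this to about 2 mm.
- **Lever:** in the last image the handle points to within about 0.01 rad of the closed direction. When I pressed slightly further, the push-back rose from about 6 N to 17 N, so I take it to be at its closed stop.
- **Grip:** the gripper is set to 110 N with the opening at 10.4 mm. The handle is nominally 12 mm thick, so the reading is slightly low.
- **Disagreement between cameras:** the top and side views differed by about 2 mm in x. I corrected for it by measuring each shaker relative to the paprika in the same view.
- **Bystanders:** the bottle and tumbler look unmoved in the last image I viewed. I did not measure any bystander, and the bowl and jar were not in that picture.

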